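# Fit the spindle in the bench engine stand

### The arm

A 7-joint arm with a two-finger parallel gripper is mounted at the origin on the work surface. World frame = base frame: x ahead of the robot, y to its left, z up, the work surface at z = 0. Lengths are in m, angles in rad, forces in N, time in s.
With the tool pointing down it reaches from about 0.425 to 0.925 m from the base axis. Payload 6.8 kg.
Tool frame: the origin (TCP) lies between the finger pads; the fingertips stand 14 mm ahead of it and the grasp point (between the pads) lies 5 mm behind it; z points along the fingers, y is the line along which they close (so a half turn about z gives the same grasp; the last joint's range is limited). The gripper opens to 85 mm and grips with 20 to 120 N. Pads are 22 mm wide; open, the fingers measure 114 mm over their backs; the gripper's body (76 mm by 85 mm) begins 54 mm behind the grasp point. The pads swing forward as they close: fully open they stand 13 mm farther back than shut.
Start: joints at [1.038, 0.477, 0.022, 1.555, -0.011, 1.109, -0.083], TCP at [0.278, -0.615, 0.245] pointing down, gripper open.
Joint ranges: [-2.96, 2.96], [-0.34, 2.1], [-1.41, 1.46], [0.24, 2.44], [-1.37, 4.51], [0.17, 1.92], [-2.96, 2.96]. Speed limits (rad/s): [2.39, 2.39, 3.14, 3.14, 3.14, 3.14, 3.14].

### API

Orientations are given as a rotation vector (axis times angle).
In Python, from bench import r, imaging gives the robot as it stands.
- The arm moves only by the tool apply_moves, never from a script. Its argument "moves" is a list of rows, each a list of 2 entries, a list of its own where there are three numbers: the shift along the tool's x, y, z in cm, then the turn about the tool's z in rad. In form: [[[tx, ty, tz], roll], ...]. A call has 1 to 10 rows; each row is the pose to reach, as a shift and turn from the pose commanded when the call began, along the tool's axes at that moment; what a row does not reach only later rows make up. A row lasts 1/12 s, in which the tool goes at most 41.7 mm and 7.16 degrees, less where a joint would pass 70% of its speed; a pose out of reach is approached as far as the arm can. A call with a gripper value outside its range is refused whole. "claw" is the opening, from 0 (shut) to 1 (fully open), set as the call begins (left out, the last holds). The fingers move at their own pace and stop on an object; "grip_force" is the grip in N (left out, the last holds). Time passes only in rows, so rows that repeat a pose let the fingers close. It gives the time, the measured TCP pose, the force and the opening at its end, in the units of the state.
- r.get_obs(): the state, without advancing time (a new reading comes with each control period).
- imaging.grab_frame(name): name is "side" or "top"; returns a dict with "frame" (480x640x3 uint8, blue, green, red), "intrinsics" (3x3 intrinsics, pixels), "T" (4x4, takes a point from camera to world coordinates). Camera axes: x right, y up, looking along -z (the intrinsics and any distortion apply to the point x, -y, -z); pixel columns grow to the right and rows downward; lengths in m; the calibration is good to about 2 mm. A picture is of the moment at which its call begins. There is no depth.
- r.hand_in(): hands the job in, once; it reports no verdict.
The state is a dict: "clock": time; "joints": joint angles; "qvel": joint speeds; "tau": joint torques, N m; "tcp_pos": TCP position; "orientation": TCP orientation; "contact_force": force on the tool from outside, world axes, zero at the start; "moment": the same for the moment, N m; "grip_width": finger opening in m.
Only numpy, scipy, OpenCV 4.12 (cv2) and the standard library are available. Lean on these libraries where they do the work, as an engineer would, in place of code of your own. Each camera call takes 0.05 s, during which the arm holds its last target. There are 200 camera calls.

### The job

Fit the engine spindle into the bench stand. First pull up the stand's T-handled locking plunger and turn it so that it stays parked in its rest notch, clear of the bore; then lift the spindle out of its V-block rack, start it partway into the bore, let go, take it again further back by the neck behind its collar and push it fully home, collar against the tube's mouth. Do not drop the spindle or disturb the other things, and leave the plunger parked so the spindle can still be turned.

Things in the scene. Friction and masses are not known exactly. Their poses are not given: they have to be found in the camera images.
- stand: Grey painted steel engine stand, bolted to the bench (cannot move): base plate 210 x 150 x 12 mm, box post, and on top a level tube, outer diameter 42 mm, 170 mm long, axis 115 mm above the bench, bored 27 mm right through. Origin: under the base plate's centre; x axis along the bore, into the mouth; z up. A spring plunger with a T-handle stands upright on the tube, 70 mm in from the mouth.
- bore_mouth (a point): Centre of the open mouth of the stand's tube, on the bore's axis, 115 mm above the bench, 85 mm from the stand's origin. Its x axis points along the bore INTO the tube, its z axis up. The spindle goes in here, moving along +x.
- tee_grip (a point): Centre of the plunger's black T-handle bar: 60 mm long (x axis), 14 mm wide (y), 18 mm tall (z up), gripped across its width from above. With the plunger down the bar lies along the bore, its centre 196 mm above the bench. 25.5 mm below it is the top of a castellated steel sleeve 40 mm in diameter: keep the fingertips above that. Moves with the joints plunger and tee.
- plunger (a joint): Lift of the spring plunger, m: 0 = down (locking pin 10 mm in diameter blocks the bore), 0.020 = upper stop. A spring pulls it down with 8 N at 0 and 14 N at 0.020. A cross pin under the T-handle runs in the sleeve: it must be lifted more than 0.015 before it can turn; parked in a rest notch it stays at about 0.0125.
- tee (a joint): Turn of the T-handle about the vertical, rad, positive anticlockwise from above: 0 = bar along the bore (the only place where the plunger can go down). The rest notches, 2.5 mm deep, are at +1.047 and at -1.047 (60 degrees either way, both equally good); stops at +-1.35.
- spindle_mid (a point): Point on the axis of the loose steel engine spindle, 110 mm behind its tip, near its balance point: the place to take the shank in the rack (24 mm thick, 40 mm free below it down to the rack's board, no V-block within 45 mm along it). x axis along the spindle towards its tip. In the rack the spindle lies level, its axis 55 mm above the bench. Its mass is 0.5 to 0.8 kg.
- spindle_tip (a point): Centre of the spindle's tip, on its axis (x axis along it, outward). From the tip back: tapered nose 10 mm long (13 to 24 mm thick), round shank 24 mm in diameter up to the collar's front face 160 mm behind the tip, collar 44 mm in diameter and 10 mm thick, neck, faceplate; 221 mm in all. Fully home the collar face touches the mouth: 160 mm are in the bore.
- spindle_neck (a point): Middle of the spindle's round neck, on the axis, 192.5 mm behind the tip: 24 mm in diameter, 45 mm long between the collar (front face 32.5 mm ahead) and the round faceplate (64 mm in diameter, 6 mm thick). x axis towards the tip. In the rack a V-block is under it; once started in the bore it is free to grip. Let go partway in, the tail sags by some millimetres.
- rack: Wooden rack, fixed to the bench: board 215 x 75 x 15 mm (x along the spindle towards its tip) with two V-blocks 18 mm thick, 62 mm wide, reaching up to the spindle's axis height, one under the shank 35 mm behind the tip, one under the neck. Origin under the board's centre. Lift the spindle straight up out of it, by 30 mm or more.
- stock_bin: Bystander: small open cardboard bin, 100 x 150 x 55 mm, origin under its centre; may change places with the rack.
- spray_can: Bystander: spray can 55 mm in diameter, 150 mm tall, origin under its centre.
- screwdriver: Bystander: screwdriver lying on the bench, 210 mm.
- wrench: Bystander: wrench lying on the bench, 190 mm.
- hammer: Bystander: hammer lying on the bench, 280 mm.
- pulley: Bystander: steel belt pulley lying flat, 90 mm in diameter, 32 mm tall.
- air_filter: Bystander: round paper air filter, 104 mm in diameter, 68 mm tall.
- grease_jar: Bystander: jar 80 mm in diameter, 85 mm tall.
Mind the look-alikes: they are no part of the job. Leave any purple look-alike of the part that bears spindle_mid alone.

How it is judged:
By the outcome, as a careful person would: the job done as asked, in the order asked, and still so for the second after the job is handed in, with the robot touching nothing.
It also fails if it takes over 67 s, if anything falls off the work surface, if the arm or the gripper's body presses on something with over 40 N, if the wrist force passes 120 N, or if a joint passes its speed limit or range.

## Working session

There is one attempt and no reset: what is moved stays moved. The work goes in short steps, Python scripts to look and compute and a tool call to move; the robot and the scene stay as the last step left them, time stands still between calls to the robot, and variables do not carry over. Pictures are saved under pics/ and viewed, on a budget of 10 in all, crops included, one or two more only if the job needs it, and the job is handed in when it is done.

Besides the shell and the picture viewer there is one more tool, called after "Emit:" by a JSON object that holds its "method" and its "body", one argument or row to a line. apply_moves: Moves the arm, as the interface text tells. Its arguments: {"type":"object","properties":{"moves":{"type":"array","items":{"type":"array"}},"claw":{"type":"number"},"grip_force":{"type":"number"}},"required":["moves"]}

```bash
ls; mkdir -p pics
python3 - <<'E'
from bench import r, imaging
import cv2
o=r.get_obs();print({k:o[k] for k in('clock','tcp_pos','orientation','grip_width','contact_force')})
for n in('top','side'):
    d=imaging.grab_frame(n);cv2.imwrite(f'pics/{n}0.png',d['frame']);print(n,d['intrinsics'],d['T'],[k for k in d])
E
```

```text
pics
{'clock': 0.0, 'tcp_pos': array([ 0.27791781, -0.61449239,  0.24429903]), 'orientation': array([-3.06921438e+00, -6.61894349e-01,  8.32198201e-04]), 'grip_width': 0.08565635815708075, 'contact_force': array([ 0.15628999, -0.24878203,  0.40642539])}
top [[465.98239845   0.         320.81471022]
 [  0.         465.98239845 233.88642203]
 [  0.           0.           1.        ]] [[-2.34118834e-02  9.91286751e-01 -1.29624310e-01  4.13174398e-01]
 [-9.99722393e-01 -2.35578256e-02  4.07513304e-04 -1.53322826e-01]
 [-2.64970435e-03  1.29597866e-01  9.91563095e-01  1.36891214e+00]
 [ 0.00000000e+00  0.00000000e+00  0.00000000e+00  1.00000000e+00]] ['frame', 'intrinsics', 'T']
side [[480.0075088    0.         323.36282303]
 [  0.         480.0075088  231.82834463]
 [  0.           0.           1.        ]] [[ 0.97454495  0.15316282 -0.16371712  0.34014237]
 [-0.22399218  0.63435137 -0.73988232 -1.21882516]
 [-0.00946828  0.75771993  0.6525112   1.09152953]
 [ 0.          0.          0.          1.        ]] ['frame', 'intrinsics', 'T']
```

View pics/top0.png

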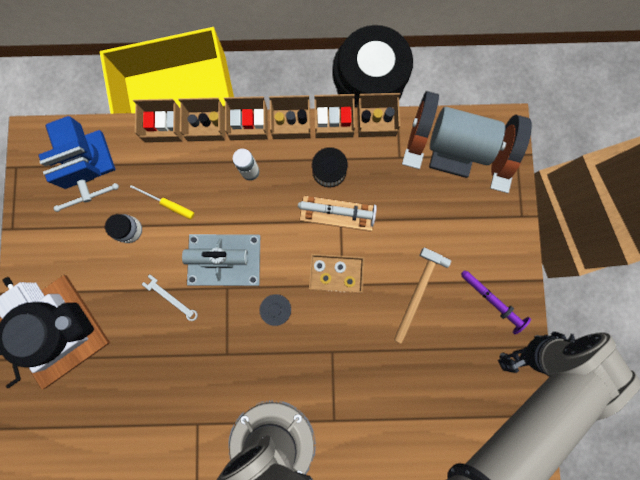

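View pics/side0.png

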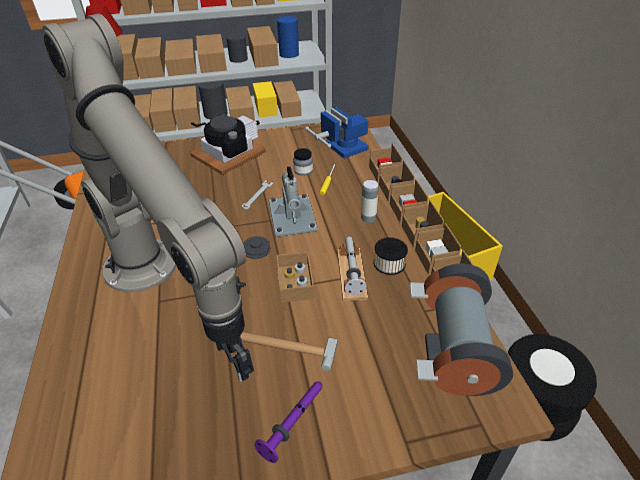

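Top view: the spindle sits in the rack at (298–376, 205–215) with its tip to the left (+y). The stand is at (223,260) with its bore along y, and the T-handle is near (212,255). I'll look closer at this region.

Run:
```python
import cv2,numpy as np
a=cv2.imread('pics/top0.png')[190:295,175:385];a=cv2.resize(a,None,fx=3.8,fy=3.8,interpolation=cv2.INTER_CUBIC)
cv2.imwrite('pics/c1.png',a)
b=cv2.imread('pics/side0.png')[155:305,255:415];b=cv2.resize(b,None,fx=4,fy=4,interpolation=cv2.INTER_CUBIC)
cv2.imwrite('pics/c2.png',b)
```

```text
(no output)
```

View pics/c1.png

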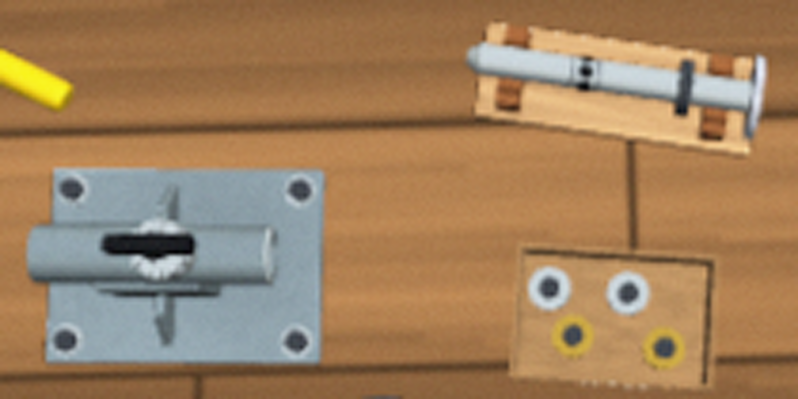

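View pics/c2.png

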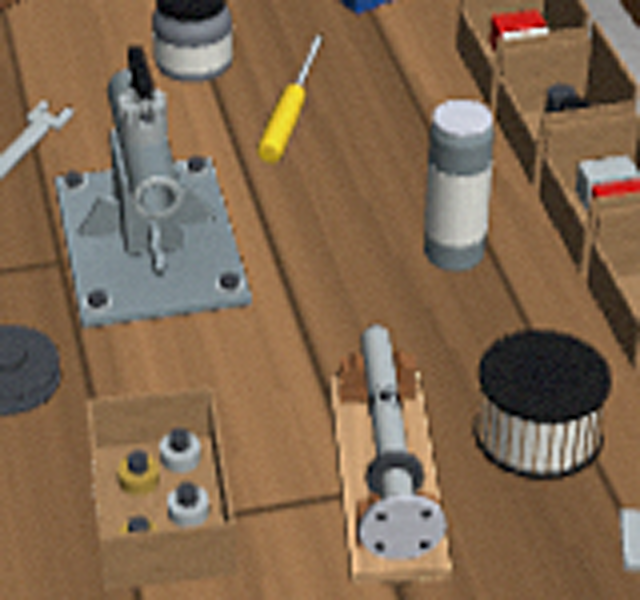

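```bash
cat > h.py <<'E'
import numpy as np
K={'top':(465.98239845,320.81471022,233.88642203),'side':(480.0075088,323.36282303,231.82834463)}
T={'top':np.array([[-2.34118834e-02,9.91286751e-01,-1.29624310e-01,4.13174398e-01],[-9.99722393e-01,-2.35578256e-02,4.07513304e-04,-1.53322826e-01],[-2.64970435e-03,1.29597866e-01,9.91563095e-01,1.36891214]]),
'side':np.array([[0.97454495,0.15316282,-0.16371712,0.34014237],[-0.22399218,0.63435137,-0.73988232,-1.21882516],[-0.00946828,0.75771993,0.6525112,1.09152953]])}
def proj(c,p):
    q=T[c][:,:3].T@(np.asarray(p)-T[c][:,3]);f,cx,cy=K[c];return np.array([cx+f*q[0]/-q[2],cy-f*q[1]/-q[2]])
def ray(c,uv,z):
    f,cx,cy=K[c];d=T[c][:,:3]@np.array([(uv[0]-cx)/f,-(uv[1]-cy)/f,-1]);o=T[c][:,3];return o+d*(z-o[2])/d[2]
E
cat > fit.py <<'E'
from h import *
from scipy.optimize import least_squares
c1=lambda u,v:((u+.5)/3.8-.5+175,(v+.5)/3.8-.5+190)
c2=lambda u,v:((u+.5)/4-.5+255,(v+.5)/4-.5+155)
def fit(pts,x0):
    def w(x,l):
        c,s=np.cos(x[2]),np.sin(x[2]);return [x[0]+c*l[0]-s*l[1],x[1]+s*l[0]+c*l[1],l[2]]
    F=lambda x:np.concatenate([proj(c,w(x,l))-uv for c,uv,l in pts])
    s=least_squares(F,x0,loss='soft_l1');print(s.x.round(4),np.degrees(s.x[2]).round(2));print(F(s.x).reshape(-1,2).round(1).tolist());return s.x,w
st=[('top',c1(324,170),(-.105,-.075,.012)),('top',c1(321,362),(-.105,.075,.012)),('top',c1(46,362),(.105,.075,.012)),('top',c1(54,170),(.105,-.075,.012)),
('top',c1(149,244),(-.015,0,.205)),('top',c1(271,253),(-.085,0,.115)),('top',c1(32,253),(.085,0,.115)),
('side',c2(158,196),(-.085,0,.115)),('side',c2(85,322),(-.105,.075,.012)),('side',c2(249,296),(-.105,-.075,.012)),('side',c2(213,157),(.105,-.075,.012)),('side',c2(58,202),(.105,.075,.012))]
# sign check: bore x=+y world (yaw 90): local +y = -x world
x,w=fit(st,[.47,.1,1.57])
print('mouth',w(x,(-.085,0,.115)),'tee',w(x,(-.015,0,.196)))
sp=[('top',c1(469,56),(0,0,.055)),('top',c1(685,87),(-.165,0,.055)),('top',c1(761,97),(-.221,0,.055)),('side',c2(374,329),(0,0,.057)),('side',c2(403,527),(-.221,0,.055)),('side',c2(395,470),(-.165,0,.055))]
x,w=fit(sp,[.6,-.1,1.57])
print('tip',w(x,(0,0,.055)),'mid',w(x,(-.11,0,.055)),'neck',w(x,(-.1925,0,.055)))
E
python3 fit.py
```

```text
[0.523  0.1318 1.5463] 88.6
[[-0.0, -0.7], [-0.1, 0.2], [-0.2, 0.1], [-0.4, -0.7], [-0.6, -0.5], [1.0, 0.1], [0.9, 0.0], [-0.1, 1.1], [-1.1, -0.2], [0.8, 0.3], [-0.8, -0.0], [-1.4, -6.2]]
mouth [np.float64(0.5208856073487688), np.float64(0.04686829002850762), 0.115] tee [np.float64(0.5225967431872395), np.float64(0.11684737271856796), 0.196]
[ 0.6722 -0.0896  1.4033] 80.41
[[-0.4, -0.1], [-0.2, -0.2], [-0.8, -0.0], [-0.1, 0.1], [0.0, 1.1], [-0.0, 1.5]]
tip [np.float64(0.6721866460253302), np.float64(-0.0895826132645936), 0.055] mid [np.float64(0.6538520947738984), np.float64(-0.19804387008198726), 0.055] neck [np.float64(0.6401011813353245), np.float64(-0.2793898126950325), 0.055]
```

```bash
cat >> h.py <<'E'
from scipy.spatial.transform import Rotation as R
def go(p,yawdeg):
    from bench import r
    o=r.get_obs();M=R.from_rotvec(o['orientation']).as_matrix();p0=np.array(o['tcp_pos'])
    th=np.arctan2(M[1,0],M[0,0])
    print('t',round(o['clock'],2),'tcp',p0.round(4),'yaw',np.degrees(th).round(2),'tilt',M[2].round(3),'F',np.round(o['contact_force'],1),'w',round(o['grip_width'],4),'q',np.round(o['joints'],2))
    roll=-(np.radians(yawdeg)-th);roll=(roll+np.pi)%(2*np.pi)-np.pi
    print('shift cm',(M.T@(np.array(p)-p0)*100).round(2),'roll',round(roll,3))
E
python3 -c "
from h import *
go([.5226,.1168,.26],88.6)
c1=lambda u,v:((u+.5)/3.8-.5+175,(v+.5)/3.8-.5+190)
print(ray('top',c1(715,260),.055),ray('top',c1(520,245),.055))"
```

```text
t 0.1 tcp [ 0.278  -0.6145  0.2444] yaw 24.34 tilt [-0.    -0.002 -1.   ] F [-0.   0.3  0.2] w 0.0856 q [ 1.04  0.48  0.02  1.56 -0.01  1.11 -0.08]
shift cm [ 52.43 -56.55  -1.47] roll -1.122
[ 0.5133196 -0.2707482  0.055    ] [ 0.52792142 -0.12610599  0.055     ]
```

Emit:
{"method": "apply_moves", "body": {
  "moves": [
    [[0, 0, -1.5], -0.1],
    [[52.4, -56.5, -1.5], -1.12],
    [[52.4, -56.5, -1.5], -1.12],
    [[52.4, -56.5, -1.5], -1.12],
    [[52.4, -56.5, -1.5], -1.12],
    [[52.4, -56.5, -1.5], -1.12],
    [[52.4, -56.5, -1.5], -1.12],
    [[52.4, -56.5, -1.5], -1.12],
    [[52.4, -56.5, -1.5], -1.12],
    [[52.4, -56.5, -1.5], -1.12]
  ],
  "claw": 0.6
}}

```text
clock: 0.93
tcp_pos: [0.3971, -0.2574, 0.2602]
orientation: [-2.243, -2.199, 0.001]
contact_force: [0.8, 0.0, -0.4]
grip_width: 0.0512
```

```bash
python3 -c "
from h import *
go([.5226,.1168,.25],88.6)"
```

```text
t 0.93 tcp [ 0.3971 -0.2574  0.2602] yaw 88.87 tilt [-0. -0. -1.] F [ 0.8  0.  -0.4] w 0.0512 q [ 0.78  0.15 -0.37  1.98  0.06  1.02  0.36]
shift cm [37.66 11.81  1.01] roll 0.005
```

Emit:
{"method": "apply_moves", "body": {
  "moves": [
    [[37.7, 11.8, 0], 0],
    [[37.7, 11.8, 0], 0],
    [[37.7, 11.8, 0], 0],
    [[37.7, 11.8, 0], 0],
    [[37.7, 11.8, 0], 0],
    [[37.7, 11.8, 0], 0],
    [[37.7, 11.8, 0], 0],
    [[37.7, 11.8, 0], 0],
    [[37.7, 11.8, 0], 0],
    [[37.7, 11.8, 0], 0]
  ]
}}

```text
clock: 1.77
tcp_pos: [0.5253, 0.1202, 0.2604]
orientation: [-2.243, -2.197, -0.004]
contact_force: [-0.2, -0.3, 1.2]
grip_width: 0.0511
```

Emit:
{"method": "apply_moves", "body": {
  "moves": [
    [[0, 0, 0], 0],
    [[0, 0, 0], 0],
    [[0, 0, 0], 0]
  ]
}}

```text
clock: 2.02
tcp_pos: [0.5246, 0.1131, 0.2598]
orientation: [-2.251, -2.191, 0.003]
contact_force: [0.4, -0.1, 0.5]
grip_width: 0.0513
```

```bash
python3 -c "
from h import *
go([.5226,.1168,.193],88.6)
from bench import imaging
import cv2
a=imaging.grab_frame('top')['frame'][190:295,130:290];b=imaging.grab_frame('side')['frame'][110:260,220:380]
a=cv2.resize(a,None,fx=4,fy=4,interpolation=cv2.INTER_CUBIC)[:,:400] if 0 else cv2.resize(a,(400,262));b=cv2.resize(b,(400,375),interpolation=cv2.INTER_CUBIC)
import numpy as np
a=np.vstack([a,np.zeros((113,400,3),np.uint8)])
cv2.imwrite('pics/d1.png',np.hstack([a,b]))
"
```

```text
t 2.02 tcp [0.5246 0.1131 0.2598] yaw 88.45 tilt [-0.001 -0.001 -1.   ] F [ 0.4 -0.1  0.5] w 0.0513 q [ 0.19  0.3  -0.62  1.84  0.2   1.07 -0.54]
shift cm [ 0.37 -0.2   6.68] roll -0.003
```

View pics/d1.png

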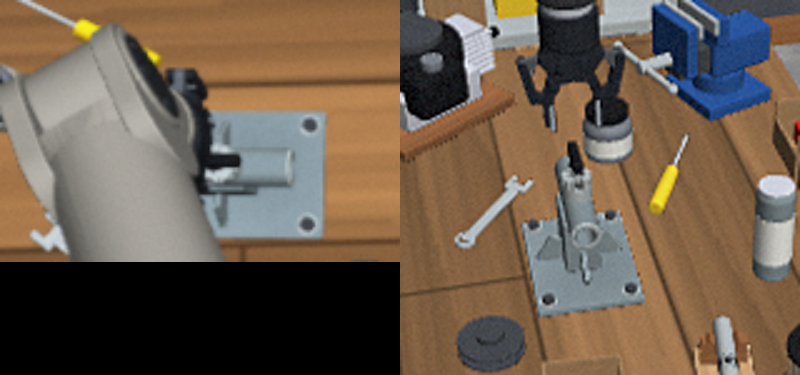

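Emit:
{"method": "apply_moves", "body": {
  "moves": [
    [[0.4, -0.2, 3], 0],
    [[0.4, -0.2, 5], 0],
    [[0.4, -0.2, 6.7], 0],
    [[0.4, -0.2, 6.7], 0],
    [[0.4, -0.2, 6.7], 0],
    [[0.4, -0.2, 6.7], 0]
  ]
}}

```text
clock: 2.62
tcp_pos: [0.5237, 0.1179, 0.1944]
orientation: [2.251, 2.19, 0.002]
contact_force: [-0.1, -0.3, 0.4]
grip_width: 0.0512
```

Emit:
{"method": "apply_moves", "body": {
  "moves": [
    [[0, 0, 0], 0],
    [[0, 0, 0], 0],
    [[0, 0, 0], 0],
    [[0, 0, 0], 0],
    [[0, 0, 0], 0],
    [[0, 0, 0], 0]
  ],
  "claw": 0,
  "grip_force": 60
}}

```text
clock: 3.12
tcp_pos: [0.5231, 0.1186, 0.1944]
orientation: [2.25, 2.192, 0.0]
contact_force: [-3.0, -0.2, 6.1]
grip_width: 0.0129
```

```bash
python3 -c "
from h import *
go([.5226,.1168,.215],88.6)"
```

```text
t 3.12 tcp [0.5231 0.1186 0.1944] yaw 88.52 tilt [-0.     0.001 -1.   ] F [-3.  -0.2  6.1] w 0.0129 q [ 0.15  0.37 -0.61  1.91  0.26  0.94 -0.6 ]
shift cm [-0.18 -0.04 -2.06] roll -0.001
```

Emit:
{"method": "apply_moves", "body": {
  "moves": [
    [[0, 0, -0.5], 0],
    [[0, 0, -1.0], 0],
    [[0, 0, -1.5], 0],
    [[0, 0, -1.8], 0],
    [[0, 0, -1.8], 0],
    [[0, 0, -1.8], 0]
  ]
}}

```text
clock: 3.62
tcp_pos: [0.5229, 0.1184, 0.2109]
orientation: [-2.25, -2.192, 0.0]
contact_force: [3.3, 2.2, -15.0]
grip_width: 0.0128
```

```bash
python3 -c "
from h import *
go([.5226,.1168,.2139],88.6)"
```

```text
t 3.62 tcp [0.5229 0.1184 0.2109] yaw 88.51 tilt [ 0. -0. -1.] F [  3.3   2.2 -15. ] w 0.0128 q [ 0.16  0.35 -0.61  1.89  0.24  0.97 -0.58]
shift cm [-0.16 -0.03 -0.3 ] roll -0.002
```

Emit:
{"method": "apply_moves", "body": {
  "moves": [
    [[0, 0, -0.12], 0],
    [[0, 0, -0.12], -0.12],
    [[0, 0, -0.12], -0.24],
    [[0, 0, -0.12], -0.36],
    [[0, 0, -0.12], -0.48],
    [[0, 0, -0.12], -0.6],
    [[0, 0, -0.12], -0.72],
    [[0, 0, -0.12], -0.84],
    [[0, 0, -0.12], -0.96],
    [[0, 0, -0.12], -1.05]
  ]
}}

```text
clock: 4.45
tcp_pos: [0.5238, 0.119, 0.2125]
orientation: [0.839, 3.027, 0.003]
contact_force: [6.5, 4.2, -14.7]
grip_width: 0.0128
```

Emit:
{"method": "apply_moves", "body": {
  "moves": [
    [[0, 0, 0], 0],
    [[0, 0, 0], 0],
    [[0, 0, 0], 0]
  ]
}}

```text
clock: 4.7
tcp_pos: [0.5237, 0.119, 0.2124]
orientation: [0.848, 3.024, 0.003]
contact_force: [5.9, 3.6, -16.2]
grip_width: 0.0129
```

```bash
python3 -c "
from h import *
go([.5226,.1168,.2069],148.6)
from bench import r;print(r.get_obs()['moment'])"
```

```text
t 4.7 tcp [0.5237 0.119  0.2124] yaw 148.67 tilt [-0.     0.002 -1.   ] F [  5.9   3.6 -16.2] w 0.0129 q [ 0.33  0.4  -0.83  1.88  0.35  1.01  0.37]
shift cm [-0.02 -0.25  0.55] roll 0.001
[ 1.010447   -1.32516268 -0.06822894]
```

Emit:
{"method": "apply_moves", "body": {
  "moves": [
    [[0, 0, 0.3], 0],
    [[0, 0, 0.6], 0],
    [[0, 0, 0.75], 0],
    [[0, 0, 0.75], 0],
    [[0, 0, 0.75], 0]
  ]
}}

```text
clock: 5.12
tcp_pos: [0.5239, 0.1191, 0.2066]
orientation: [0.848, 3.023, 0.002]
contact_force: [-0.1, 2.1, 4.9]
grip_width: 0.013
```

```bash
python3 -c "
from h import *
go([.5226,.1168,.2069],148.6)"
```

```text
t 5.12 tcp [0.5239 0.1191 0.2066] yaw 148.67 tilt [-0.002  0.001 -1.   ] F [-0.1  2.1  4.9] w 0.013 q [ 0.32  0.41 -0.83  1.88  0.36  1.    0.36]
shift cm [-0.01 -0.26 -0.03] roll 0.001
```

The force flipped from -16 to +5 N at a lift of about 12.3 mm, so the plunger is seated in the notch. I'll release it and go up.

Emit:
{"method": "apply_moves", "body": {
  "moves": [
    [[0, 0, 0], 0],
    [[0, 0, 0], 0],
    [[0, 0, 0], 0],
    [[0, 0, 0], 0],
    [[0, 0, -3], 0],
    [[0, 0, -6], 0],
    [[0, 0, -8], 0],
    [[0, 0, -8], 0],
    [[0, 0, -8], 0]
  ],
  "claw": 0.6
}}

```text
clock: 5.87
tcp_pos: [0.5236, 0.1184, 0.2859]
orientation: [0.848, 3.023, 0.001]
contact_force: [-1.5, -1.1, -1.0]
grip_width: 0.0515
```

```bash
python3 -c "
from h import *
go([.6539,-.1980,.25],80.4)"
```

```text
t 5.87 tcp [0.5236 0.1184 0.2859] yaw 148.64 tilt [-0.002  0.001 -1.   ] F [-1.5 -1.1 -1. ] w 0.0515 q [ 0.37  0.32 -0.87  1.8   0.27  1.14  0.44]
shift cm [-27.59 -20.24   3.62] roll 1.191
```

Emit:
{"method": "apply_moves", "body": {
  "moves": [
    [[-27.6, -20.2, 0], 1.19],
    [[-27.6, -20.2, 0], 1.19],
    [[-27.6, -20.2, 0], 1.19],
    [[-27.6, -20.2, 0], 1.19],
    [[-27.6, -20.2, 0], 1.19],
    [[-27.6, -20.2, 0], 1.19],
    [[-27.6, -20.2, 3.6], 1.19],
    [[-27.6, -20.2, 3.6], 1.19],
    [[-27.6, -20.2, 3.6], 1.19],
    [[-27.6, -20.2, 3.6], 1.19]
  ]
}}

```text
clock: 6.7
tcp_pos: [0.652, -0.204, 0.2437]
orientation: [-2.409, -2.011, 0.01]
contact_force: [-0.4, 0.1, 0.2]
grip_width: 0.0514
```

Emit:
{"method": "apply_moves", "body": {
  "moves": [
    [[0, 0, 0], 0],
    [[0, 0, 0], 0],
    [[0, 0, 0], 0],
    [[0, 0, 0], 0]
  ]
}}

```text
clock: 7.03
tcp_pos: [0.6537, -0.1965, 0.2491]
orientation: [-2.395, -2.033, -0.0]
contact_force: [0.1, 0.5, -0.1]
grip_width: 0.0511
```

```bash
python3 -c "
from h import *
go([.6539,-.1980,.13],80.4)
from bench import imaging
import cv2
a=imaging.grab_frame('top')['frame'][170:300,170:390];b=imaging.grab_frame('side')['frame'][140:320,255:435]
a=cv2.resize(a,(460,272),interpolation=cv2.INTER_CUBIC);b=cv2.resize(b,(340,340),interpolation=cv2.INTER_CUBIC)
a=np.vstack([a,np.zeros((68,460,3),np.uint8)])
cv2.imwrite('pics/d2.png',np.hstack([a,b]))
"
```

```text
t 7.03 tcp [ 0.6537 -0.1965  0.2491] yaw 80.66 tilt [ 0. -0. -1.] F [ 0.1  0.5 -0.1] w 0.0511 q [ 0.52  0.53 -0.47  1.5   0.25  1.17 -0.16]
shift cm [-0.15  0.04 11.91] roll 0.005
```

View pics/d2.png

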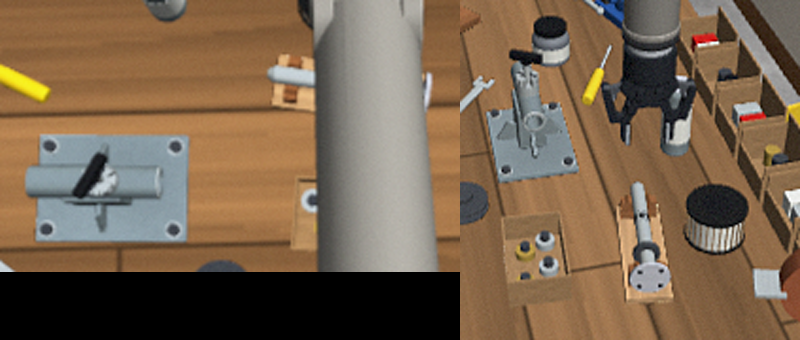

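The tee bar is parked about 60° across the tube (at (90,175) in the left half of the picture). The gripper is above the spindle, so I'll go down.

Emit:
{"method": "apply_moves", "body": {
  "moves": [
    [[-0.1, 0, 4], 0],
    [[-0.1, 0, 8], 0],
    [[-0.1, 0, 12], 0],
    [[-0.1, 0, 15], 0],
    [[-0.1, 0, 17.5], 0],
    [[-0.1, 0, 19.0], 0],
    [[-0.1, 0, 19.9], 0],
    [[-0.1, 0, 19.9], 0],
    [[-0.1, 0, 19.9], 0],
    [[-0.1, 0, 19.9], 0]
  ]
}}

```text
clock: 7.97
tcp_pos: [0.6551, -0.1988, 0.0521]
orientation: [2.396, 2.028, 0.003]
contact_force: [0.1, -0.9, -0.2]
grip_width: 0.051
```

```bash
python3 -c "
from h import *
go([.6539,-.1980,.05],80.4)
"
```

```text
t 7.97 tcp [ 0.6551 -0.1988  0.0521] yaw 80.49 tilt [-0.     0.003 -1.   ] F [ 0.1 -0.9 -0.2] w 0.051 q [ 0.48  0.74 -0.4   1.64  0.36  0.84 -0.24]
shift cm [ 0.06 -0.13  0.21] roll 0.002
```

Emit:
{"method": "apply_moves", "body": {
  "moves": [
    [[0, -0.1, 0.2], 0],
    [[0, -0.1, 0.2], 0]
  ]
}}

```text
clock: 8.13
tcp_pos: [0.6532, -0.1986, 0.0492]
orientation: [2.397, 2.029, 0.001]
contact_force: [-0.2, -0.6, -0.4]
grip_width: 0.0512
```

Emit:
{"method": "apply_moves", "body": {
  "moves": [
    [[0, 0, 0], 0],
    [[0, 0, 0], 0],
    [[0, 0, 0], 0],
    [[0, 0, 0], 0],
    [[0, 0, 0], 0],
    [[0, 0, 0], 0]
  ],
  "claw": 0,
  "grip_force": 90
}}

```text
clock: 8.63
tcp_pos: [0.6535, -0.1986, 0.0488]
orientation: [2.397, 2.028, 0.002]
contact_force: [0.4, -0.7, 6.2]
grip_width: 0.0218
```

```bash
python3 -c "
from h import *
go([.6539,-.1980,.05],80.4)
"
```

```text
t 8.63 tcp [ 0.6535 -0.1986  0.0488] yaw 80.48 tilt [-0.     0.002 -1.   ] F [ 0.4 -0.7  6.2] w 0.0218 q [ 0.48  0.74 -0.4   1.65  0.37  0.83 -0.24]
shift cm [ 0.07  0.03 -0.12] roll 0.001
```

Emit:
{"method": "apply_moves", "body": {
  "moves": [
    [[0, 0, -1], 0],
    [[0, 0, -2], 0],
    [[0, 0, -4], 0],
    [[0, 0, -7], 0],
    [[0, 0, -9], 0],
    [[0, 0, -10.0], 0],
    [[0, 0, -10.0], 0],
    [[0, 0, -10.0], 0]
  ]
}}

```text
clock: 9.3
tcp_pos: [0.6519, -0.1984, 0.1474]
orientation: [-2.397, -2.029, 0.001]
contact_force: [-0.1, 0.9, -6.2]
grip_width: 0.0219
```

```bash
python3 -c "
from h import *
from bench import r;print(r.get_obs()['moment'])
# spindle mid 130mm out of mouth (tip 20 mm before mouth)
m=np.array([.5209,.0469]);d=np.array([np.cos(1.5463),np.sin(1.5463)])
go([*(m-.145*d),.15],88.6)
"
```

```text
[ 0.10387064 -0.00478289  0.02369272]
t 9.3 tcp [ 0.6519 -0.1984  0.1474] yaw 80.49 tilt [-0.    -0.001 -1.   ] F [-0.1  0.9 -6.2] w 0.0219 q [ 0.51  0.62 -0.44  1.6   0.3   0.99 -0.2 ]
shift cm [  7.67 -14.93  -0.24] roll -0.142
```

Emit:
{"method": "apply_moves", "body": {
  "moves": [
    [[1, -2, 0], -0.02],
    [[2.5, -5, 0], -0.06],
    [[4, -8, 0], -0.1],
    [[5.5, -11, 0], -0.14],
    [[6.8, -13.5, 0], -0.142],
    [[7.5, -14.6, 0], -0.142],
    [[7.7, -14.9, 0], -0.142],
    [[7.7, -14.9, 0], -0.142],
    [[7.7, -14.9, 0], -0.142]
  ]
}}

```text
clock: 10.05
tcp_pos: [0.5186, -0.0985, 0.1473]
orientation: [-2.248, -2.194, 0.001]
contact_force: [0.5, 0.1, -5.4]
grip_width: 0.0217
```

Emit:
{"method": "apply_moves", "body": {
  "moves": [
    [[0, 0, 1.5], 0],
    [[0, 0, 3], 0],
    [[0, 0, 4], 0],
    [[0, 0, 4], 0],
    [[0, 0, 4], 0]
  ]
}}

```text
clock: 10.47
tcp_pos: [0.5185, -0.0982, 0.1073]
orientation: [-2.248, -2.193, 0.001]
contact_force: [1.5, -1.0, -5.7]
grip_width: 0.0216
```

```bash
python3 -c "
from h import *
m=np.array([.5209,.0469]);d=np.array([np.cos(1.5463),np.sin(1.5463)])
go([*(m-.130*d),.1088],88.6)
from bench import imaging
import cv2
A=imaging.grab_frame('top')['frame'];B=imaging.grab_frame('side')['frame'];cv2.imwrite('pics/t3.png',A);cv2.imwrite('pics/s3.png',B)
a=cv2.resize(A[210:310,180:310],(400,308),interpolation=cv2.INTER_CUBIC);b=cv2.resize(B[160:310,230:360],(400,462),interpolation=cv2.INTER_CUBIC)
a=np.vstack([a,np.zeros((154,400,3),np.uint8)])
cv2.imwrite('pics/d3.png',np.hstack([a,b]))
"
```

```text
t 10.47 tcp [ 0.5185 -0.0982  0.1073] yaw 88.59 tilt [ 0.    -0.001 -1.   ] F [ 1.5 -1.  -5.7] w 0.0216 q [ 0.48  0.47 -0.51  2.    0.33  0.76 -0.25]
shift cm [ 1.52 -0.12 -0.15] roll -0.0
```

View pics/d3.png

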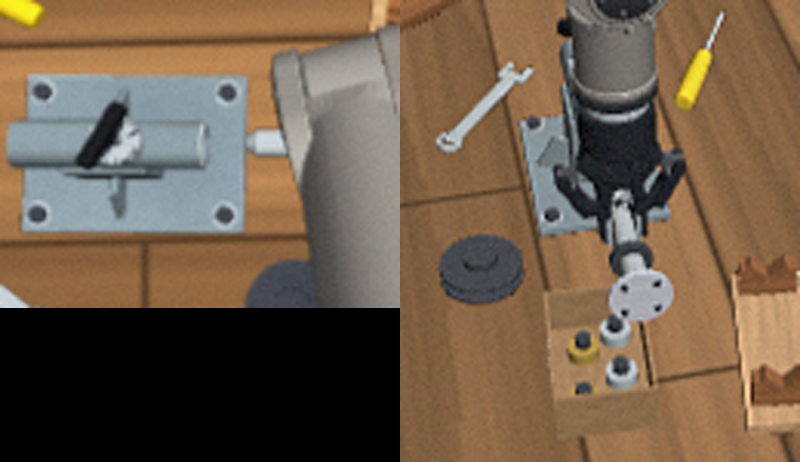

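```bash
python3 -c "
from h import *
import cv2
d=np.array([np.cos(1.5463),np.sin(1.5463)]);g=np.array([.5185,-.0982])
for z in (.11,.113,.116): print('plate',z,proj('side',[*(g-.111*d),z]),'want 308.3,256.2')
print('tip',proj('top',[*(g+.11*d),.1135]),'seen ~(259.6,256.0)','mouth',proj('top',[.5209,.0469,.115]),'axis at back',proj('top',[.5249,.2168,.115]))
A=cv2.cvtColor(cv2.imread('pics/t3.png'),cv2.COLOR_BGR2GRAY).astype(int)
for c in (190,195,230,236,241,265,268,271): print(c,A[242:272,c])
"
```

```text
plate 0.11 [307.87564405 257.70395221] want 308.3,256.2
plate 0.113 [307.84456743 256.96825792] want 308.3,256.2
plate 0.116 [307.81340465 256.23052424] want 308.3,256.2
tip [260.01180541 255.91630308] seen ~(259.6,256.0) mouth [246.92010781 256.2861411 ] axis at back [183.97894208 256.2919699 ]
190 [172 164 164 161 161 161 140 132 150 160 159 161 162 162 160 161 155 145
 132 117  98  70 104 145 158 161 159 159 158 161]
195 [152 161 151 156 157 158 142 130 147 157 157 162 162 160 160 156 154 146
 137 120 101  70 104 145 157 156 157 154 158 162]
230 [148 148 150 148 149 148 149 134 141 149 154 159 157 156 156 157 157 151
 142 129 112  86  73  90  86  56 126 155 154 157]
236 [153 152 154 152 153 151 151 134 132 149 152 154 158 159 157 159 158 154
 143 132 111  86  89 134 153 153 156 156 154 156]
241 [154 149 150 154 150 150 151 131 132 148 157 157 158 159 160 160 158 155
 144 132 115  94  92 136 153 152 152 152 151 158]
265 [141 137 140 138 135 143 144 146 142 131 170 204 211 214 210 209 195 162
 112 123 134 139 135 136 140 145 151 148 143 143]
268 [122 141 142 138 137 143 147 142 144 127 171 204 212 212 211 209 194 160
 113 121 139 138 139 138 139 145 148 150 143 142]
271 [136 139 135 130 122 110 108  99  78  71 100 137 150 195 210 211 195 161
 116 124 137 132 136 136 142 143 148 149 143 134]
```

Relative offset in the top view: the spindle axis is about 0.8 px (2 mm) towards +x of the tube axis. I'll correct that and start inserting.

Emit:
{"method": "apply_moves", "body": {
  "moves": [
    [[0, -0.2, -0.15], 0.008],
    [[0, -0.2, -0.15], 0.008],
    [[1, -0.2, -0.15], 0.008],
    [[2, -0.2, -0.15], 0.008],
    [[3, -0.2, -0.15], 0.008],
    [[3.8, -0.23, -0.15], 0.008],
    [[4.4, -0.23, -0.15], 0.008],
    [[4.4, -0.23, -0.15], 0.008],
    [[4.4, -0.23, -0.15], 0.008]
  ]
}}

```text
clock: 11.32
tcp_pos: [0.5172, -0.0533, 0.1095]
orientation: [2.255, 2.187, -0.0]
contact_force: [0.5, -1.3, -4.9]
grip_width: 0.0221
```

```bash
python3 -c "
from h import *
from bench import r;print(r.get_obs()['moment'])
go([.518,-.05,.1088],88.1)
"
```

```text
[ 0.0182561   0.05547529 -0.01958056]
t 11.32 tcp [ 0.5172 -0.0533  0.1095] yaw 88.24 tilt [-0. -0. -1.] F [ 0.5 -1.3 -4.9] w 0.0221 q [ 0.41  0.46 -0.52  2.01  0.33  0.76 -0.34]
shift cm [0.33 0.07 0.07] roll 0.002
```

Emit:
{"method": "apply_moves", "body": {
  "moves": [
    [[0.5, 0, 0], 0],
    [[1, 0, 0], 0],
    [[1.5, 0, 0], 0],
    [[2, 0, 0], 0],
    [[2, 0, 0], 0]
  ]
}}

```text
clock: 11.73
tcp_pos: [0.518, -0.0322, 0.1096]
orientation: [-2.255, -2.187, -0.001]
contact_force: [-0.8, 0.4, -7.0]
grip_width: 0.0217
```

```bash
python3 -c "
from h import *
from bench import r;print(r.get_obs()['moment'])
go([.518,-.05,.1088],88.1)
"
```

```text
[ 0.11466716 -0.03604041 -0.03982873]
t 11.73 tcp [ 0.518  -0.0322  0.1096] yaw 88.26 tilt [ 0.001  0.    -1.   ] F [-0.8  0.4 -7. ] w 0.0217 q [ 0.37  0.45 -0.53  2.01  0.33  0.75 -0.39]
shift cm [-1.78  0.05  0.08] roll 0.003
```

Emit:
{"method": "apply_moves", "body": {
  "moves": [
    [[0.7, 0, 0], 0],
    [[1.4, 0, 0], 0],
    [[2.1, 0, 0], 0],
    [[2.8, 0, 0], 0],
    [[3.5, 0, 0], 0],
    [[4.2, 0, 0], 0],
    [[5, 0, 0], 0],
    [[5, 0, 0], 0],
    [[5, 0, 0], 0]
  ]
}}

```text
clock: 12.48
tcp_pos: [0.5195, 0.0168, 0.1095]
orientation: [2.255, 2.187, 0.0]
contact_force: [0.3, 0.1, -5.5]
grip_width: 0.022
```

```bash
python3 -c "
from h import *
from bench import r;print(r.get_obs()['moment'])
go([.518,-.05,.1088],88.1)
"
```

```text
[ 0.02328718  0.0899515  -0.03664967]
t 12.48 tcp [0.5195 0.0168 0.1095] yaw 88.24 tilt [ 0.  0. -1.] F [ 0.3  0.1 -5.5] w 0.022 q [ 0.28  0.46 -0.54  2.01  0.33  0.76 -0.49]
shift cm [-6.68  0.06  0.07] roll 0.002
```

Emit:
{"method": "apply_moves", "body": {
  "moves": [
    [[0, 0, 0.1], 0],
    [[0, 0, 0.1], 0],
    [[0, 0, 0.1], 0],
    [[0, 0, 0.1], 0],
    [[0, 0, 0.1], 0],
    [[0, 0, -2], 0],
    [[0, 0, -5], 0],
    [[0, 0, -8], 0],
    [[0, 0, -8], 0],
    [[0, 0, -8], 0]
  ],
  "claw": 0.65
}}

```text
clock: 13.32
tcp_pos: [0.5208, 0.0161, 0.1913]
orientation: [2.255, 2.183, 0.005]
contact_force: [-0.3, -0.0, -0.3]
grip_width: 0.0552
```

Emit:
{"method": "apply_moves", "body": {
  "moves": [
    [[-4, 0, 0], 0],
    [[-8, 0, 0], 0],
    [[-12, 0, 0], 0],
    [[-16, 0, 0], 0],
    [[-20, 0, 0], 0],
    [[-20, 0, 0], 0],
    [[-20, 0, 0], 0],
    [[-20, 0, 0], 0]
  ]
}}

```text
clock: 13.98
tcp_pos: [0.5124, -0.1831, 0.1884]
orientation: [-2.255, -2.184, 0.001]
contact_force: [-0.5, 0.2, -0.5]
grip_width: 0.0554
```

```bash
python3 -c "
from h import *
go([.5169,-.0666,.19],88.1)
from bench import imaging
import cv2
A=imaging.grab_frame('top')['frame'];B=imaging.grab_frame('side')['frame'];cv2.imwrite('pics/t4.png',A);cv2.imwrite('pics/s4.png',B)
a=cv2.resize(A[210:310,180:310],(400,308),interpolation=cv2.INTER_CUBIC);b=cv2.resize(B[160:310,230:360],(400,462),interpolation=cv2.INTER_CUBIC)
a=np.vstack([a,np.zeros((154,400,3),np.uint8)])
cv2.imwrite('pics/d4.png',np.hstack([a,b]))
"
```

```text
t 13.98 tcp [ 0.5124 -0.1831  0.1884] yaw 88.16 tilt [ 0.001 -0.002 -1.   ] F [-0.5  0.2 -0.5] w 0.0554 q [ 0.64  0.37 -0.51  1.9   0.22  0.93 -0.01]
shift cm [11.66  0.07 -0.14] roll 0.001
```

View pics/d4.png

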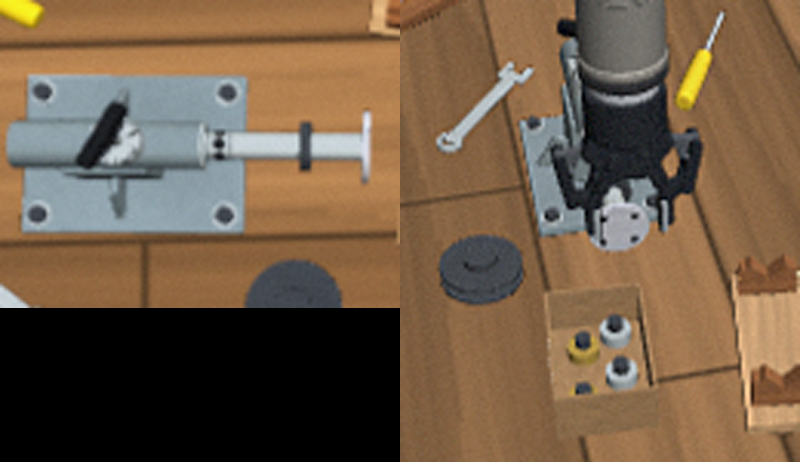

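The spindle is held in the bore. The collar is at column 305 and the faceplate at 367 in the crop, so the middle of the neck is at about (337,146).

```bash
python3 -c "
from h import *
k=400/130
f=lambda u,v:((u+.5)/k-.5+180,(v+.5)/k-.5+210)
for u,v in((305,146),(337,146),(368,147),(204,145)): print(ray('top',f(u,v),.11 if u>210 else .115))
import numpy as np
s=lambda u,v:((u-400+.5)/k-.5+230,(v+.5)/k-.5+160)
d=np.array([np.cos(1.54),np.sin(1.54)]);m=np.array([.5209,.0469])
print('plate seen',s(620,228),[(z,proj('side',[*(m-.142*d),z]).round(1)) for z in(.105,.11,.115)])
"
```

```text
[ 0.51704693 -0.0385929   0.11      ]
[ 0.51638155 -0.06674958  0.11      ]
[ 0.51485561 -0.09400782  0.11      ]
[0.51960531 0.04948752 0.115     ]
plate seen (301.1625, 233.7625) [(0.105, array([300.9, 234.3])), (0.11, array([300.8, 233.1])), (0.115, array([300.7, 231.8]))]
```

Emit:
{"method": "apply_moves", "body": {
  "moves": [
    [[4, 0, 0], 0],
    [[8, 0, 0], 0],
    [[11.6, 0, 0], 0],
    [[11.6, 0, 0], 0],
    [[11.6, 0, 0], 0],
    [[11.6, 0, 0], 0]
  ]
}}

```text
clock: 14.58
tcp_pos: [0.5166, -0.067, 0.1895]
orientation: [2.254, 2.188, -0.001]
contact_force: [0.6, -0.3, 0.0]
grip_width: 0.0555
```

```bash
python3 -c "
from h import *
go([.5166,-.0667,.1035],88.1)"
```

```text
t 14.58 tcp [ 0.5166 -0.067   0.1895] yaw 88.31 tilt [-0. -0. -1.] F [ 0.6 -0.3  0. ] w 0.0555 q [ 0.47  0.34 -0.56  1.95  0.23  0.91 -0.23]
shift cm [ 0.03 -0.    8.6 ] roll 0.004
```

Emit:
{"method": "apply_moves", "body": {
  "moves": [
    [[0, 0, 2.5], 0],
    [[0, 0, 5], 0],
    [[0, 0, 7], 0],
    [[0, 0, 8.2], 0],
    [[0, 0, 8.6], 0],
    [[0, 0, 8.6], 0],
    [[0, 0, 8.6], 0]
  ]
}}

```text
clock: 15.17
tcp_pos: [0.5174, -0.0681, 0.1042]
orientation: [2.257, 2.185, 0.001]
contact_force: [-0.0, -0.4, -0.2]
grip_width: 0.0555
```

Emit:
{"method": "apply_moves", "body": {
  "moves": [
    [[0, 0, 0], 0],
    [[0, 0, 0], 0],
    [[0, 0, 0], 0],
    [[0, 0, 0], 0],
    [[0, 0, 0], 0],
    [[0, 0, 0], 0]
  ],
  "claw": 0,
  "grip_force": 80
}}

```text
clock: 15.67
tcp_pos: [0.5174, -0.0679, 0.1041]
orientation: [2.256, 2.185, 0.001]
contact_force: [0.6, -0.6, 4.5]
grip_width: 0.0216
```

```bash
python3 -c "
from h import *
from bench import r
go([.5166,-.0667,.110],88.1);print(r.get_obs()['moment'])"
```

```text
t 15.67 tcp [ 0.5174 -0.0679  0.1041] yaw 88.17 tilt [-0.     0.001 -1.   ] F [ 0.6 -0.6  4.5] w 0.0216 q [ 0.42  0.46 -0.51  2.01  0.33  0.74 -0.32]
shift cm [ 0.12 -0.08 -0.59] roll 0.001
[-0.11909734 -0.11246136  0.03930718]
```

Emit:
{"method": "apply_moves", "body": {
  "moves": [
    [[0.2, 0, -0.15], 0],
    [[0.4, 0, -0.3], 0],
    [[0.8, 0, -0.45], 0],
    [[1.2, 0, -0.45], 0],
    [[1.6, 0, -0.45], 0],
    [[2, 0, -0.45], 0],
    [[2, 0, -0.45], 0]
  ]
}}

```text
clock: 16.25
tcp_pos: [0.5174, -0.0464, 0.1079]
orientation: [-2.255, -2.187, -0.001]
contact_force: [1.2, 0.6, -3.2]
grip_width: 0.022
```

```bash
python3 -c "
from h import *
from bench import r
go([.5190,.0133,.1095],88.1);print(r.get_obs()['moment'])"
```

```text
t 16.25 tcp [ 0.5174 -0.0464  0.1079] yaw 88.25 tilt [ 0.001  0.    -1.   ] F [ 1.2  0.6 -3.2] w 0.022 q [ 0.39  0.46 -0.51  2.01  0.32  0.75 -0.35]
shift cm [ 5.97 -0.03 -0.15] roll 0.003
[-0.00960912 -0.21833821 -0.08662604]
```

Moving freely. I'll push on to about 5 mm short of home.

Emit:
{"method": "apply_moves", "body": {
  "moves": [
    [[0.7, 0, 0], 0],
    [[1.4, 0, 0], 0],
    [[2.1, 0, 0], 0],
    [[2.8, 0, 0], 0],
    [[3.5, 0, 0], 0],
    [[4.2, 0, 0], 0],
    [[4.9, 0, 0], 0],
    [[5.3, 0, 0], 0],
    [[5.3, 0, 0], 0]
  ]
}}

```text
clock: 17.0
tcp_pos: [0.5192, -0.0054, 0.1094]
orientation: [2.257, 2.171, -0.017]
contact_force: [-4.2, -28.5, 18.6]
grip_width: 0.0216
```

```bash
python3 -c "
from h import *
from bench import r
go([.5190,.0133,.1095],88.1);print(r.get_obs()['moment'])"
```

```text
t 17.0 tcp [ 0.5192 -0.0054  0.1094] yaw 87.78 tilt [-0.014 -0.001 -1.   ] F [ -4.2 -28.5  18.6] w 0.0216 q [ 0.3   0.45 -0.51  2.01  0.34  0.76 -0.46]
shift cm [ 1.87 -0.09 -0.03] roll -0.006
[-6.19178154  0.82517052  0.32741208]
```

Contact at a depth of about 141 mm, with the tool also pushed up 1.5 mm. The tail is probably held too low, so I'll back off a little, raise it and ease the grip.

Emit:
{"method": "apply_moves", "body": {
  "moves": [
    [[-0.5, 0, -0.1], 0],
    [[-1.0, 0, -0.2], 0],
    [[-1.0, 0, -0.2], 0],
    [[-1.0, 0, -0.2], 0]
  ],
  "grip_force": 50
}}

```text
clock: 17.33
tcp_pos: [0.5189, -0.0054, 0.11]
orientation: [2.257, 2.185, -0.001]
contact_force: [1.1, -5.3, -0.9]
grip_width: 0.0215
```

```bash
python3 -c "
from h import *
from bench import r, imaging
go([.5190,.0133,.1095],88.1);print(r.get_obs()['moment'])
import cv2
A=imaging.grab_frame('top')['frame'];B=imaging.grab_frame('side')['frame'];cv2.imwrite('pics/t5.png',A);cv2.imwrite('pics/s5.png',B)
a=cv2.resize(A[210:310,180:310],(400,308),interpolation=cv2.INTER_CUBIC);b=cv2.resize(B[100:250,230:360],(400,462),interpolation=cv2.INTER_CUBIC)
a=np.vstack([a,np.zeros((154,400,3),np.uint8)])
cv2.imwrite('pics/d5.png',np.hstack([a,b]))
"
```

```text
t 17.33 tcp [ 0.5189 -0.0054  0.11  ] yaw 88.15 tilt [-0.001  0.    -1.   ] F [ 1.1 -5.3 -0.9] w 0.0215 q [ 0.31  0.45 -0.52  2.01  0.33  0.75 -0.44]
shift cm [ 1.86 -0.05  0.05] roll 0.001
[-1.42282008 -0.15119712 -0.06267434]
```

View pics/d5.png

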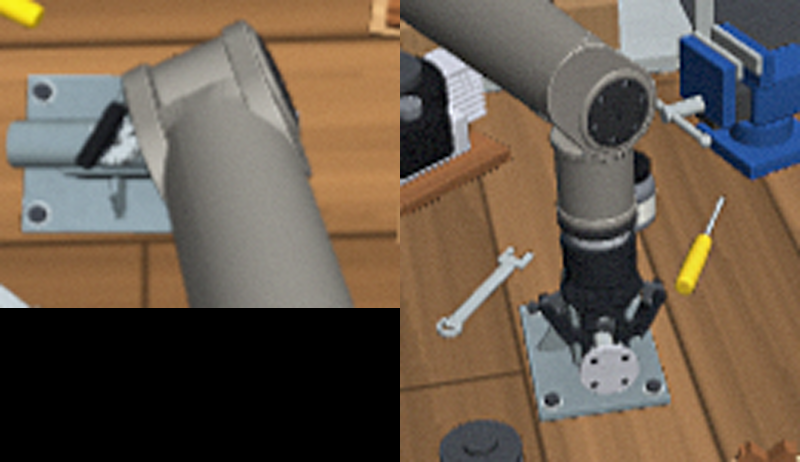

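```bash
python3 -c "
from h import *
d=np.array([np.cos(1.54),np.sin(1.54)]);m=np.array([.5200,.0469])
print('plate seen 297.9,219.6')
for b in (.061,.07,.08,.09):
  print(b,[(z,proj('side',[*(m-b*d),z]).round(1)) for z in(.112,.115)])
import cv2
b=cv2.imread('pics/s5.png')[195:245,265:330];cv2.imwrite('pics/d6.png',cv2.resize(b,None,fx=10,fy=10,interpolation=cv2.INTER_CUBIC))
"
```

```text
plate seen 297.9,219.6
0.061 [(0.112, array([296.5, 216.7])), (0.115, array([296.5, 215.9]))]
0.07 [(0.112, array([297. , 218.4])), (0.115, array([296.9, 217.7]))]
0.08 [(0.112, array([297.4, 220.3])), (0.115, array([297.4, 219.6]))]
0.09 [(0.112, array([297.9, 222.2])), (0.115, array([297.9, 221.5]))]
```

View pics/d6.png

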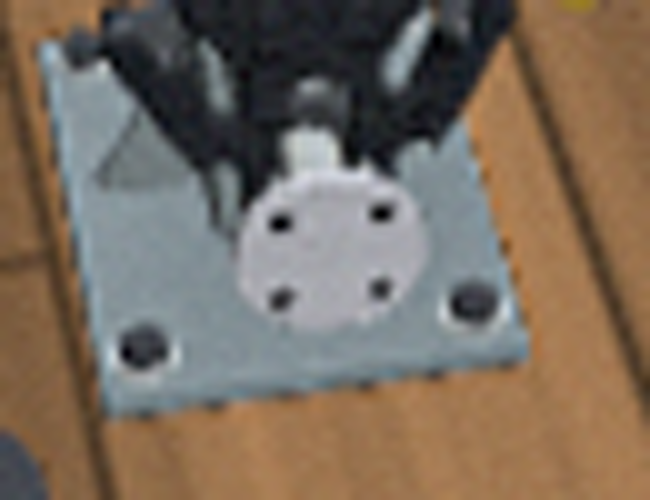

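Emit:
{"method": "apply_moves", "body": {
  "moves": [
    [[0.2, 0, 0], 0],
    [[0.4, 0, 0], 0],
    [[0.4, 0, 0], 0],
    [[0.4, 0, 0], 0]
  ]
}}

```text
clock: 17.77
tcp_pos: [0.5192, -0.0012, 0.1101]
orientation: [2.256, 2.185, -0.001]
contact_force: [1.7, -4.9, 1.3]
grip_width: 0.0215
```

```bash
python3 -c "
from h import *
from bench import r, imaging
go([.5190,.0133,.1095],88.1);o=r.get_obs();print(o['moment'],o['tau'])
"
```

```text
t 17.77 tcp [ 0.5192 -0.0012  0.1101] yaw 88.18 tilt [-0.001  0.    -1.   ] F [ 1.7 -4.9  1.3] w 0.0215 q [ 0.3   0.45 -0.52  2.01  0.33  0.75 -0.45]
shift cm [ 1.45 -0.06  0.06] roll 0.001
[-1.57666845 -0.21237483 -0.03951474] [-3.21705379e+00 -4.67731333e+01 -8.60116482e+00 -2.00072980e+01
 -1.41506307e+00 -6.39099944e-01  2.97789322e-02]
```

Past the sticking point, with only 5 N. Continuing gently.

Emit:
{"method": "apply_moves", "body": {
  "moves": [
    [[0.3, 0, 0], 0],
    [[0.6, 0, 0], 0],
    [[0.9, 0, 0], 0],
    [[0.9, 0, 0], 0],
    [[0.9, 0, 0], 0]
  ]
}}

```text
clock: 18.18
tcp_pos: [0.5195, 0.007, 0.1103]
orientation: [2.256, 2.184, -0.002]
contact_force: [-0.5, -7.4, 4.0]
grip_width: 0.0216
```

```bash
python3 -c "
from h import *
from bench import r, imaging
go([.5190,.0133,.1095],88.1);o=r.get_obs();print(o['moment'])
"
```

```text
t 18.18 tcp [0.5195 0.007  0.1103] yaw 88.16 tilt [-0.002  0.    -1.   ] F [-0.5 -7.4  4. ] w 0.0216 q [ 0.29  0.45 -0.52  2.01  0.33  0.76 -0.46]
shift cm [ 0.63 -0.07  0.08] roll 0.001
[-2.07146025e+00 -3.03188544e-02 -1.14880334e-03]
```

Emit:
{"method": "apply_moves", "body": {
  "moves": [
    [[0.2, 0, -0.05], 0],
    [[0.4, 0, -0.05], 0],
    [[0.6, 0, -0.05], 0],
    [[0.7, 0, -0.05], 0],
    [[0.8, 0, -0.05], 0],
    [[0.8, 0, -0.05], 0],
    [[0.8, 0, -0.05], 0]
  ]
}}

```text
clock: 18.77
tcp_pos: [0.5196, 0.0137, 0.1106]
orientation: [2.256, 2.183, -0.005]
contact_force: [1.3, -11.3, 2.6]
grip_width: 0.0215
```

```bash
python3 -c "
from h import *
from bench import r, imaging
go([.5190,.0133,.1095],88.1);o=r.get_obs();print(o['moment'])
"
```

```text
t 18.77 tcp [0.5196 0.0137 0.1106] yaw 88.1 tilt [-0.004 -0.    -1.   ] F [  1.3 -11.3   2.6] w 0.0215 q [ 0.27  0.45 -0.52  2.01  0.33  0.76 -0.48]
shift cm [-0.04 -0.06  0.11] roll 0.0
[-2.74518539 -0.16078595  0.11341245]
```

Emit:
{"method": "apply_moves", "body": {
  "moves": [
    [[0.2, 0, 0], 0],
    [[0.4, 0, 0], 0],
    [[0.4, 0, 0], 0],
    [[0.4, 0, 0], 0]
  ]
}}

```text
clock: 19.1
tcp_pos: [0.5195, 0.0138, 0.1106]
orientation: [2.257, 2.178, -0.011]
contact_force: [-0.3, -21.2, 6.3]
grip_width: 0.0219
```

Emit:
{"method": "apply_moves", "body": {
  "moves": [
    [[0.2, 0, 0], 0],
    [[0.4, 0, 0], 0],
    [[0.4, 0, 0], 0],
    [[0.4, 0, 0], 0]
  ]
}}

```text
clock: 19.43
tcp_pos: [0.5195, 0.0139, 0.1107]
orientation: [2.259, 2.173, -0.017]
contact_force: [-1.6, -29.4, 9.9]
grip_width: 0.0216
```

```bash
python3 -c "
from h import *
from bench import r, imaging
go([.5190,.0133,.1095],88.1);o=r.get_obs();print(o['moment'])
"
```

```text
t 19.43 tcp [0.5195 0.0139 0.1107] yaw 87.78 tilt [-0.013 -0.002 -1.   ] F [ -1.6 -29.4   9.9] w 0.0216 q [ 0.26  0.45 -0.52  2.01  0.34  0.76 -0.5 ]
shift cm [-0.06 -0.04  0.12] roll -0.006
[-6.52851634  0.11597991  0.16150063]
```

Hard stop at y = 0.0139, against 0.0133 predicted for home. I'll relax, release, retreat and check.

Emit:
{"method": "apply_moves", "body": {
  "moves": [
    [[-0.4, 0, 0], 0],
    [[-0.8, 0, 0], 0],
    [[-0.8, 0, 0], 0],
    [[-0.8, 0, 0], 0]
  ]
}}

```text
clock: 19.77
tcp_pos: [0.5195, 0.0137, 0.1106]
orientation: [2.257, 2.182, -0.004]
contact_force: [0.6, -11.5, 2.3]
grip_width: 0.0218
```

Emit:
{"method": "apply_moves", "body": {
  "moves": [
    [[0, 0, 0], 0],
    [[0, 0, 0], 0],
    [[0, 0, 0], 0],
    [[0, 0, 0], 0],
    [[0, 0, -2], 0],
    [[0, 0, -5], 0],
    [[0, 0, -8], 0],
    [[0, 0, -9], 0],
    [[0, 0, -9], 0]
  ],
  "claw": 0.65
}}

```text
clock: 20.52
tcp_pos: [0.5213, 0.0173, 0.2033]
orientation: [2.253, 2.184, 0.007]
contact_force: [-0.4, 0.0, -1.1]
grip_width: 0.0555
```

Emit:
{"method": "apply_moves", "body": {
  "moves": [
    [[-4, 0, 0], 0],
    [[-8, 0, 0], 0],
    [[-12, 0, 0], 0],
    [[-16, 0, 0], 0],
    [[-20, 0, 0], 0],
    [[-20, 0, 0], 0],
    [[-20, 0, 0], 0],
    [[-20, 0, 0], 0]
  ]
}}

```text
clock: 21.18
tcp_pos: [0.5126, -0.1827, 0.1993]
orientation: [-2.255, -2.185, 0.0]
contact_force: [-0.3, 0.4, 0.4]
grip_width: 0.0557
```

```bash
python3 -c "
from h import *
go([.5169,-.0666,.19],88.1)
from bench import imaging
import cv2
A=imaging.grab_frame('top')['frame'];B=imaging.grab_frame('side')['frame'];cv2.imwrite('pics/t7.png',A);cv2.imwrite('pics/s7.png',B)
a=cv2.resize(A[225:285,180:280],(500,300),interpolation=cv2.INTER_CUBIC);b=cv2.resize(B[150:270,240:360],(300,300),interpolation=cv2.INTER_CUBIC)
cv2.imwrite('pics/d7.png',np.hstack([a,b]))
"
```

```text
t 21.18 tcp [ 0.5126 -0.1827  0.1993] yaw 88.19 tilt [ 0.001 -0.002 -1.   ] F [-0.3  0.4  0.4] w 0.0557 q [ 0.63  0.36 -0.49  1.89  0.21  0.95  0.01]
shift cm [11.62  0.07  0.94] roll 0.002
```

View pics/d7.png

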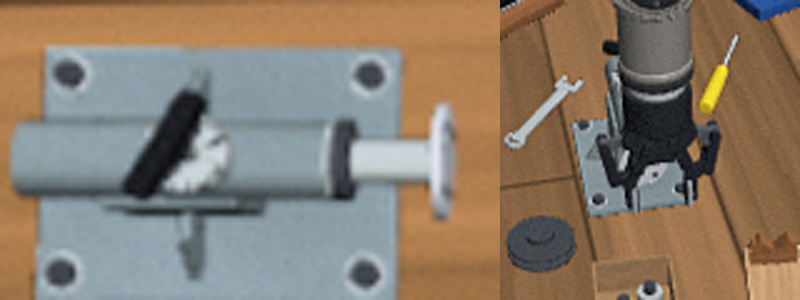

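The close view shows the collar (columns 333–353) directly against the bright mouth rim, which ends at column 333. The tee bar is still parked about 60° across the tube. I'm handing in.

```bash
python3 -c "
from bench import r
r.hand_in();o=r.get_obs();print(o['clock'],o['contact_force'])"
```

```text
the job is handed in; nothing more can be done
the job is handed in; nothing more can be done
```

The spindle is fully home in the stand and the plunger is parked clear of the bore. I handed the job in at about 21 s on the robot's clock.

- **Plunger:** I lifted it about 18 mm and turned it +60°. It settled into its rest notch at about 12.3 mm of lift. The last picture still shows the bar parked there.
- **Spindle:** I lifted it out of the rack, started it about 79 mm into the bore and let go. I then took it again by the neck and pushed it home.
- **Sticking point:** The push stuck once at about 141 mm depth, with about 29 N along the bore, because I was holding the tail slightly low. I backed off, raised the tail a little and eased the grip, and it then moved on at 5–11 N.
- **Last checks:** The spindle stopped hard at y = 13.9 mm, where I had predicted 13.3 mm. The last top view shows the collar against the tube's mouth with no gap. The gripper was open and clear of everything. The highest wrist force I read was about 34 N.
- **Limits:** I checked the other objects only where they appear in the pictures, and those I could see had not moved. After hand-in I could take no further readings.

I viewed 10 pictures, or 11 counting one extra enlarged crop used to check the sticking point.

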